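# Find the lid that rocks

## Task

Two of the three wooden box lids on the granite surface plate are flat and one is bowed: press gently with the fingers on the end of each lid until you find the one that rocks, and hold it tipped for a moment to be sure. Then take the brass weight from the grey tray and set it gently, upright, on one end of the top of that lid so that this end stays down on the plate, ready for gauging the gap under the other end; leave the lids where they lie and the other things undisturbed.

Things in the scene. Friction and masses are not known exactly. Their poses are not given: they have to be found in the camera images.
- lid_1: one of three lookalike wooden box lids: slab 130 (its x) x 90 mm (its y), flat top 16 mm above the underside, round dark knob in its middle (26 mm diameter from 22 to 47 mm above the underside, thinner neck below), resting on a 116 x 76 mm tongue. 0.10 to 0.18 kg. Origin: centre of the underside, z up. Names and places do not tell which lid is bowed: see the plate and its point
- lid_2: one of three lookalike wooden box lids: slab 130 (its x) x 90 mm (its y), flat top 16 mm above the underside, round dark knob in its middle (26 mm diameter from 22 to 47 mm above the underside, thinner neck below), resting on a 116 x 76 mm tongue. 0.10 to 0.18 kg. Origin: centre of the underside, z up. Names and places do not tell which lid is bowed: see the plate and its point
- lid_3: one of three lookalike wooden box lids: slab 130 (its x) x 90 mm (its y), flat top 16 mm above the underside, round dark knob in its middle (26 mm diameter from 22 to 47 mm above the underside, thinner neck below), resting on a 116 x 76 mm tongue. 0.10 to 0.18 kg. Origin: centre of the underside, z up. Names and places do not tell which lid is bowed: see the plate and its point
- plate: fixed dark granite surface plate, 300 mm (x) by 460 mm (y) by 50 mm; origin at the centre of its underside on the table. It and the lids are hard: a flat lid pressed down on it does not give, and more than 40 N between a lid and the plate is too hard
- plate_top (a point): centre of the plate's top, where the lids lie. The bowed lid bears only on a 28 mm band across its middle, its two ends (along its x) 4 mm clear. It lies level, but when its top is pressed near an end with 1 N or so it tips 0.09 rad (5 degrees), the top going down 3.2 mm at 50 mm from its middle, then stops hard; released, it falls back level
- tray: fixed open grey tray, 190 mm (x) by 150 mm (y) outside, walls 5 mm thick and 30 mm high, inner floor 5 mm above the table; origin at the centre of its underside
- weight: loose upright brass weight standing on the tray floor: cylinder 36 mm diameter, 36 mm tall, above it a thin neck and a knob 22 mm diameter from 43 to 60 mm above the underside; 0.36 kg; origin at the centre of its underside, z up
- parallel: bystander: loose steel bar 18 x 140 x 12 mm, lying on the far edge of the plate; origin under its centre
- square: bystander: small loose try square on the far edge of the plate, dark wooden stock 18 x 70 x 14 mm along y with a steel blade reaching 61 mm towards -x; origin under the stock's centre
- screwdriver: bystander: screwdriver lying on the table, its x along the shaft
- mallet: bystander: wooden mallet, head 60 x 110 x 60 mm, handle 200 mm towards its -x; origin under the head
- glue: bystander: upright glue bottle, 56 mm diameter, 150 mm tall; origin under its centre
- tape_measure: bystander: tape measure 70 x 36 x 60 mm; origin under its centre
There are look-alikes about, which are no part of the job. There is more than one size of the weight; the one meant has the size given above. Leave any blue look-alike of the lid_1 alone.

How it is judged (in metres and radians):
On the way:
1. the bowed lid is pressed with the fingers so that it rocks: tipped 0.04 to 0.14 rad with the fingers on it and more than 3 N between it and the plate, for 0.3 s (((angle between lid_1's own z axis and vertical between 0.04 and 0.14 rad and contact force between lid_1 and plate above 3 N and contact force between the fingers and lid_1 above 1 N) or (angle between lid_2's own z axis and vertical between 0.04 and 0.14 rad and contact force between lid_2 and plate above 3 N and contact force between the fingers and lid_2 above 1 N) or (angle between lid_3's own z axis and vertical between 0.04 and 0.14 rad and contact force between lid_3 and plate above 3 N and contact force between the fingers and lid_3 above 1 N))), for 0.3 s.
At the end, for the whole second after the job is handed in: The brass weight stands upright (within 0.15 rad) and at rest on the top of the bowed lid and holds it tipped by 0.04 to 0.14 rad; the other two lids lie level (within 0.03 rad); all three lids are within 30 mm of where they started (((angle between lid_1's own z axis and vertical between 0.04 and 0.14 rad and x of weight in the frame of lid_1 between -0.065 and 0.065 m and y of weight in the frame of lid_1 between -0.045 and 0.045 m and z of weight in the frame of lid_1 between 0.012 and 0.02 m and angle between each of lid_2, lid_3's own z axis and vertical below 0.03 rad) or (angle between lid_2's own z axis and vertical between 0.04 and 0.14 rad and x of weight in the frame of lid_2 between -0.065 and 0.065 m and y of weight in the frame of lid_2 between -0.045 and 0.045 m and z of weight in the frame of lid_2 between 0.012 and 0.02 m and angle between each of lid_1, lid_3's own z axis and vertical below 0.03 rad) or (angle between lid_3's own z axis and vertical between 0.04 and 0.14 rad and x of weight in the frame of lid_3 between -0.065 and 0.065 m and y of weight in the frame of lid_3 between -0.045 and 0.045 m and z of weight in the frame of lid_3 between 0.012 and 0.02 m and angle between each of lid_1, lid_2's own z axis and vertical below 0.03 rad)) and distance of each of lid_1, lid_2, lid_3 from where it was at the start of the episode below 0.03 m and angle between weight's own z axis and vertical below 0.15 rad and linear speed of weight below 0.02 m/s); the robot touches nothing.
It fails at once if a lid is pressed on the plate with more than 40 N (contact force between any of lid_1, lid_2, lid_3 and plate above 40 N).
It fails at once if a lid is shifted or lifted more than 50 mm from where it lay (distance of any of lid_1, lid_2, lid_3 from where it was at the start of the episode above 0.05 m).
It fails at once if a bystander is moved more than 30 mm (distance of any of parallel, square, screwdriver, mallet, glue, tape_measure from where it was at the start of the episode above 0.03 m).
It also fails if it takes over 61 s, if anything falls off the work surface, if the arm or the gripper's body presses on something with over 40 N, if the wrist force passes 120 N, or if a joint passes its speed limit or range.

## Robot

A 6-joint arm with a two-finger parallel gripper is mounted at the origin on the work surface. World frame = base frame: x ahead of the robot, y to its left, z up, the work surface at z = 0. Lengths are in mm, angles in rad, forces in N, time in s.
With the tool pointing down it reaches from about 350 to 850 mm from the base axis. Payload 8.1 kg.
Tool frame: the origin (TCP) lies midway between the tips of the shut fingers; the grasp point (between the pads) lies 19 mm behind it; z points along the fingers, y is the line along which they close (so a half turn about z gives the same grasp; the last joint's range is limited). The gripper opens to 85 mm and grips with 20 to 120 N. Pads are 22 mm wide; open, the fingers measure 114 mm over their backs; the gripper's body (76 mm by 85 mm) begins 54 mm behind the grasp point. The pads swing forward as they close: fully open they stand 13 mm farther back than shut.
Start: joints at [-1.188, 0.13, 1.488, -0, 1.523, -0.085], TCP at [270.574, -535.533, 231.292] pointing down, gripper open.
Joint ranges: [-2.96, 2.96], [-0.89, 2.26], [0.02, 2.5], [-1.34, 4.48], [0, 2.73], [-2.66, 2.66]. Speed limits (rad/s): [2.39, 2.39, 2.79, 3.14, 3.14, 3.14].

## Interface

Orientations are given as a rotation vector (axis times angle).
In Python, from workcell import status, optics, arm, spotter gives the robot as it stands.
- The arm moves only by the tool send_rows, never from a script. Its argument "series" is a list of rows, each an object with "grip": the closure, from -1 (fully open) to 1 (shut); "xyz": the shift along the tool's x, y, z in mm, a list of three; "roll": the turn about the tool's z in degrees. In form: [{"grip": grip, "xyz": [tx, ty, tz], "roll": roll}, ...]. A call has 1 to 8 rows; each row is the pose to reach, as a shift and turn from the pose commanded when the call began, along the tool's axes at that moment; what a row does not reach only later rows make up. A row lasts 1/8 s, in which the tool goes at most 62.5 mm and 10.7 degrees, less where a joint would pass 70% of its speed; a pose out of reach is approached as far as the arm can. A call with a gripper value outside its range is refused whole. The fingers move at their own pace and stop on an object; the grip force is fixed at half the most. Time passes only in rows, so rows that repeat a pose let the fingers close. It gives the time, the measured TCP pose, the force, the opening and the grip force at its end, in the units of the state.
- status.observe(): the state, without advancing time (a new reading comes with each control period).
- optics.grab_frame(name): name is "side" or "top"; returns a dict with "pixels" (384x512x3 uint8, blue, green, red), "depth" (384x512 float32, mm along the optical axis (not along the pixel's ray), 0 where there is no reading), "fx", "fy", "cx", "cy" (pixels), "k1" (the pictures are not rectified: a ray, as slopes to the right and down, at radius r is drawn at 1 + k1 r^2 times it, then the intrinsics apply), "R" (3x3) and "t" (3): a world point X has camera coordinates R X + t. Camera axes: x right, y down, z forward; pixel columns grow to the right and rows downward; lengths in mm; the calibration is good to about 2 mm. A picture is of the moment at which its call begins.
- arm.hand_in(): hands the job in; it is judged then, once.
Trained networks look in a picture, given as the dict that the camera call returned (one of the last four; its "shot" number tells which), for a name from the list of things; names that differ only in an ending like _2 or _b are one class to them, and where a whole thing is asked for, a point or a joint stands for the part that bears it (a point fixed in the world has none). Each returns a list of dicts, best first, with "p" (0 to 1); they miss things now and then, are a little off and sometimes report something else, mostly with a low value. They report only what shows in the picture. A call takes as long as a camera call. They do not tell look-alikes from the thing itself.
- spotter.silhouettes(picture, thing): "region" (384x512 bool, what is visible of it) and "bbox" ([left, top, right, bottom] in pixels, round what is visible of it).
- spotter.mark_of(picture, thing): "xy" ([column, row] in pixels: a listed point, or the origin of a listed thing).
The state is a dict: "clock": time; "joint_positions": joint angles; "qd": joint speeds; "effort": joint torques, N m; "position": TCP position; "ee_rot": TCP orientation; "wrist_force": force on the tool from outside, world axes, zero at the start; "torque": the same for the moment, N m; "opening": finger opening in mm; "gripper_force": force on a finger pad.
Only numpy, scipy, OpenCV 4.12 (cv2) and the standard library are available. Lean on these libraries where they do the work, as an engineer would, in place of code of your own. Each camera call takes 0.05 s, during which the arm holds its last target. There are 200 camera calls.

## Working session

There is one attempt and no reset: what is moved stays moved. The work goes in short steps, Python scripts to look and compute and a tool call to move; the robot and the scene stay as the last step left them, time stands still between calls to the robot, and variables do not carry over. Pictures are saved under pics/ and viewed, at most 10 in all, crops included, and the job is handed in when it is done.

Besides the shell and the picture viewer there is one more tool, called after "Request:" by a JSON object that holds its "name" and its "arguments", one argument or row to a line. send_rows: Moves the arm, as the interface text tells. Its arguments: {"type":"object","properties":{"series":{"type":"array"}},"required":["series"]}

```bash
mkdir -p pics
cat > h.py <<'E'
import numpy as np, cv2
from workcell import status, optics, arm, spotter
def ray(p,u,v):
    K=np.array([[p['fx'],0,p['cx']],[0,p['fy'],p['cy']],[0,0,1.]])
    x,y=(u-p['cx'])/p['fx'],(v-p['cy'])/p['fy']
    a,b=x,y
    for _ in range(20):
        s=1+p['k1']*(a*a+b*b); a,b=x/s,y/s
    return a,b
def cloud(p):
    v,u=np.mgrid[0:384,0:512]
    a,b=ray(p,u.astype(float),v.astype(float)); d=p['depth'].astype(float)
    X=np.stack([a*d,b*d,d],-1)-np.array(p['t'])
    W=X@np.array(p['R']); W[d==0]=np.nan
    return W
E
python3 - <<'E'
from h import *
s=status.observe(); print({k:np.round(s[k],3) for k in ('clock','position','ee_rot','wrist_force','opening')})
ims=[]
for n in('top','side'):
    p=optics.grab_frame(n); W=cloud(p); im=p['pixels'].copy()
    print(n,'cam',np.round(-np.array(p['R']).T@p['t']))
    for th in('lid_1','weight','tray','plate','parallel','square','mallet','glue','tape_measure','screwdriver'):
        for r in spotter.silhouettes(p,th):
            if r['p']<.2: continue
            m=r['region']; P=W[m]; P=P[~np.isnan(P[:,0])]
            if len(P)<5: continue
            print(th,round(r['p'],2),r['bbox'],'med',np.round(np.median(P,0)),'lo',np.round(np.percentile(P,2,0)),'hi',np.round(np.percentile(P,98,0)), 'bgr',np.median(p['pixels'][m],0))
    ims.append(im)
    cv2.imwrite(f'pics/{n}0.png',cv2.resize(im,(800,600)))
E
```

```text
{'clock': np.float64(0.0), 'position': array([ 270.36 , -535.027,  230.222]), 'ee_rot': array([-3.054, -0.728,  0.   ]), 'wrist_force': array([ 1.606,  0.324, -0.934]), 'opening': np.float64(85.604)}
top cam [ 349.   67. 1103.]
lid_1 0.94 [279.1, 161.7, 314.4, 210.9] med [552.  -9.  66.] lo [491. -54.  62.] hi [617.  35.  97.] bgr [ 85. 167. 214.]
lid_1 0.83 [328.5, 165.8, 373.9, 217.1] med [ 530. -151.   66.] lo [ 470. -203.   51.] hi [ 596. -101.   97.] bgr [ 84. 165. 212.]
lid_1 0.66 [380.1, 149.9, 424.2, 199.2] med [ 575. -288.   66.] lo [ 516. -343.   51.] hi [ 641. -240.   97.] bgr [ 82. 162. 209.]
lid_1 0.65 [198.1, 104.5, 221.7, 127.0] med [767. 231.  57.] lo [754. 200.   7.] hi [793. 266.  62.] bgr [  0. 164. 201.]
lid_1 0.26 [181.7, 186.3, 194.0, 198.0] med [545. 303.  41.] lo [530. 291.   3.] hi [572. 321.  67.] bgr [ 50. 148. 174.]
weight 0.45 [172.6, 145.8, 186.0, 155.8] med [669. 320.  27.] lo [659. 311.  -2.] hi [695. 334.  47.] bgr [ 37. 123. 162.]
weight 0.43 [178.9, 182.8, 193.4, 197.3] med [544. 302.  42.] lo [531. 290.  17.] hi [562. 320.  67.] bgr [ 45.5 145.5 17
[... 2622 characters left out ...]
5. -24.  58.] lo [652. -72.  -0.] hi [746.   7.  65.] bgr [ 47.   69.  108.5]
mallet 0.57 [269.7, 95.7, 334.3, 148.4] med [684. 405.  40.] lo [619. 374.   3.] hi [757. 614.  60.] bgr [ 65. 100. 125.]
mallet 0.52 [358.0, 147.7, 384.2, 208.1] med [795. 101.  75.] lo [773.  90.  -1.] hi [859. 222. 149.] bgr [125. 134. 142.]
glue 0.79 [354.5, 148.1, 382.6, 208.6] med [794. 100.  75.] lo [773.  90.   7.] hi [820. 120. 149.] bgr [126. 135. 142.]
tape_measure 0.59 [342.1, 149.8, 357.9, 181.0] med [773. 205.  50.] lo [756. 197.   4.] hi [795. 266.  61.] bgr [ 25. 128. 159.]
screwdriver 0.67 [317.5, 165.0, 331.8, 197.7] med [707. 169.  22.] lo [686.  88.  -2.] hi [732. 256.  48.] bgr [ 31.  37. 199.]
```

Run:
```python
from h import *
p=optics.grab_frame('top'); W=cloud(p); q=optics.grab_frame('side'); V=cloud(q)
for nm,A in(('top',W),('side',V)):
  for c in((552,-11),(531,-153),(577,-291)):
    d=np.hypot(A[...,0]-c[0],A[...,1]-c[1])<85
    z=A[...,2]; k=d&(z>88)&(z<105); t=d&(z>59)&(z<72)
    n,l=cv2.connectedComponents(t.astype(np.uint8)); 
    P=A[t][:,:2].astype(np.float32)
    print(nm,'knob',np.round((A[k].min(0)+A[k].max(0))/2,1),np.median(A[k][:,2]).round(1),'rect',np.round(cv2.minAreaRect(P)[0],1),np.round(cv2.minAreaRect(P)[1],1),round(cv2.minAreaRect(P)[2],1),'z',np.median(A[t][:,2]).round(1))
  for c in((548,302),(675,320)):
    d=np.hypot(A[...,0]-c[0],A[...,1]-c[1])<45; z=A[...,2]
    for zl,zh in((8,35),(36,44),(44,52),(54,75)):
      k=d&(z>zl)&(z<zh)
      if k.sum()>2: print(nm,c,zl,zh,k.sum(),np.round(A[k].min(0)),np.round(A[k].max(0)),np.round(np.median(A[k],0)))
a=cv2.resize(p['pixels'],(800,600)); cv2.imwrite('pics/top1.png',a)
b=np.hstack([cv2.resize(p['pixels'][130:245,140:235],(400,484)),cv2.resize(q['pixels'][90:185,200:295],(400,484))]); cv2.imwrite('pics/crop1.png',b)
```

```text
top knob [554.7 -10.1  96.5] 96.5 rect [555.3  -9.4] [131.2  90. ] 4.7 z 65.8
top knob [ 531.7 -151.5   94.7] 96.4 rect [ 532.6 -152.2] [129.9  90.5] 14.0 z 65.8
top knob [ 577.2 -290.5   93.9] 96.1 rect [ 579.2 -290.9] [130.8  93.7] 13.8 z 65.7
top (548, 302) 8 35 55 [507. 260.   8.] [592. 341.  34.] [544. 293.  11.]
top (548, 302) 36 44 64 [530. 291.  36.] [565. 325.  44.] [542. 302.  40.]
top (548, 302) 44 52 4 [533. 293.  44.] [548. 310.  52.] [535. 299.  44.]
top (548, 302) 54 75 53 [537. 297.  56.] [557. 317.  68.] [546. 306.  64.]
top (675, 320) 8 35 54 [659. 310.   8.] [684. 335.  34.] [666. 317.  26.]
top (675, 320) 36 44 11 [664. 316.  37.] [679. 331.  44.] [670. 322.  43.]
top (675, 320) 44 52 19 [666. 316.  44.] [677. 330.  49.] [672. 324.  46.]
side knob [557.3 -13.1  93.1] 95.7 rect [557.2 -10.8] [130.5  95.5] 4.9 z 65.2
side knob [ 534.1 -154.7   93.5] 96.0 rect [ 534.5 -154.4] [130.3  93.2] 13.8 z 65.5
side knob [ 580.9 -293.4   93.5] 95.9 rect [ 580.8 -292.3] [130.9  93.4] 14.0 z 65.1
side (548, 302) 8 35 112 [517. 286.   8.] [567. 317.  35.] [549. 292.  22.]
side (548, 302) 36 44 65 [534. 288.  36.] [567. 318.  44.] [550. 300.  40.]
side (548, 302) 44 52 12 [540. 295.  45.] [558. 306.  52.] [549. 299.  50.]
side (548, 302) 54 75 47 [540. 294.  55.] [559. 313.  66.] [550. 300.  63.]
side (675, 320) 8 35 84 [662. 307.   9.] [688. 331.  34.] [673. 315.  22.]
side (675, 320) 36 44 23 [667. 315.  36.] [681. 330.  44.] [673. 320.  42.]
side (675, 320) 44 52 6 [670. 314.  44.] [681. 329.  47.] [674. 321.  45.]
```

View pics/top0.png

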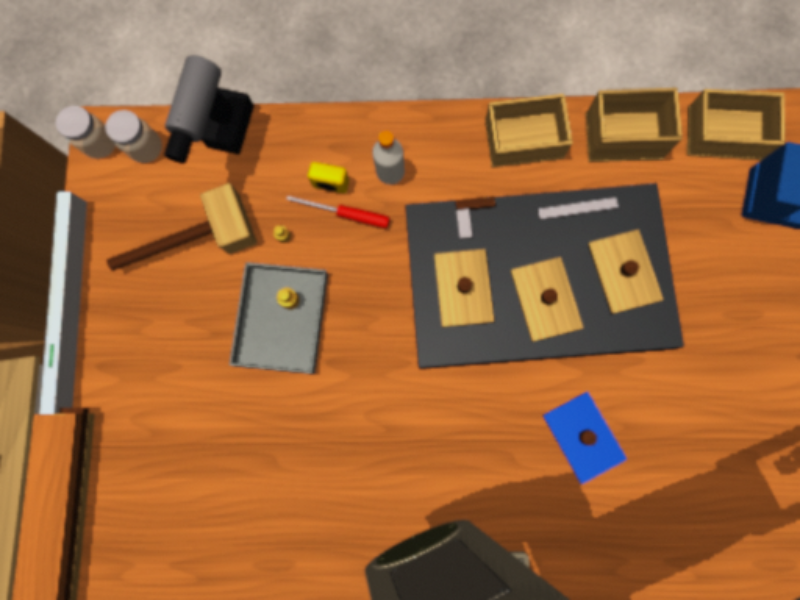

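View pics/crop1.png

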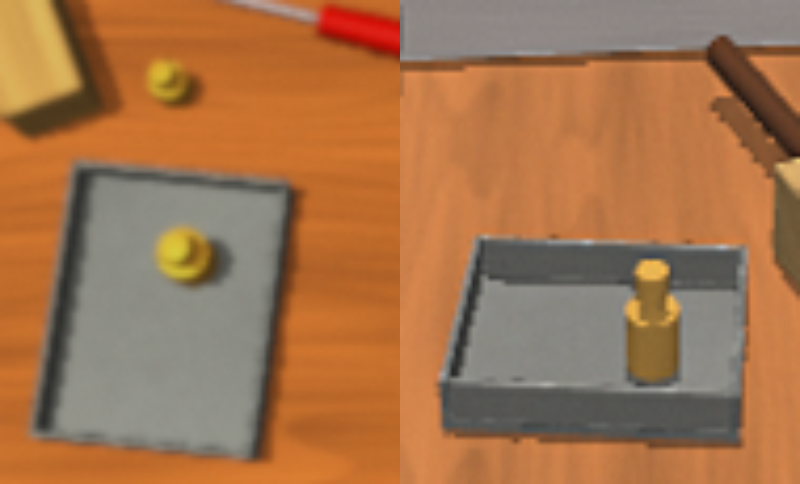

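The weights in the top view (at 800 px scale) are:
- **(287,297):** in the grey tray, its top 60 mm above the tray floor. This is the one described.
- **(281,233):** on the table and only 47 mm tall, so it's a smaller look-alike.

The three wooden lids are at (465,286), (549,297) and (629,268). The blue one at (588,438) is to be left alone. I'll start with the lid at (629,268).

```bash
cat > mv.py <<'E'
import sys,numpy as np
# cx cy cz cyaw  tx ty tz tyaw
c=list(map(float,sys.argv[1:9])); y=np.radians(c[3]); d=np.array(c[4:7])-c[:3]
print(np.round([np.cos(y)*d[0]+np.sin(y)*d[1], np.sin(y)*d[0]-np.cos(y)*d[1], -d[2]],1),'roll',round(c[3]-c[7],1))
E
python3 - <<'E'
from scipy.spatial.transform import Rotation as R
print(R.from_rotvec([-3.054,-.728,0]).as_matrix().round(3))
E
python3 mv.py 270.574 -535.533 231.292 26.82 531 -304 80 14
```

```text
[[ 0.892  0.451 -0.   ]
 [ 0.451 -0.892  0.002]
 [ 0.    -0.002 -1.   ]]
[336.9 -89.1 151.3] roll 12.8
```

Request:
{"name": "send_rows", "arguments": {
  "series": [
    {"grip": 1,"xyz": [60,-16,0],"roll": 6},
    {"grip": 1,"xyz": [118,-31,0],"roll": 12.8},
    {"grip": 1,"xyz": [176,-47,0],"roll": 12.8},
    {"grip": 1,"xyz": [234,-62,20],"roll": 12.8},
    {"grip": 1,"xyz": [290,-77,60],"roll": 12.8},
    {"grip": 1,"xyz": [336.9,-89.1,100],"roll": 12.8},
    {"grip": 1,"xyz": [336.9,-89.1,151.3],"roll": 12.8},
    {"grip": 1,"xyz": [336.9,-89.1,151.3],"roll": 12.8}
  ]
}}

```text
clock: 2.2
position: [527.9, -300.6, 74.2]
ee_rot: [-3.111, -0.385, 0.013]
wrist_force: [-1.0, 0.1, -0.4]
opening: 0.3
gripper_force: 0.0
```

Request:
{"name": "send_rows", "arguments": {
  "series": [
    {"grip": 1,"xyz": [0,0,0],"roll": 0},
    {"grip": 1,"xyz": [0,0,0],"roll": 0}
  ]
}}

```text
clock: 2.45
position: [532.5, -306.1, 83.5]
ee_rot: [3.115, 0.381, 0.006]
wrist_force: [-0.3, 0.1, -0.3]
opening: -0.3
gripper_force: 0.0
```

Run:
```python
from h import *
for i in range(4):
    p=optics.grab_frame('side'); s=status.observe(); print(np.round(s['position'],1),np.round(s['ee_rot'],3),np.round(s['wrist_force'],1))
cv2.imwrite('pics/s2.png',cv2.resize(p['pixels'][190:384,200:440],(800,600)))
```

```text
[ 532.4 -305.9   83.3] [3.115 0.381 0.006] [-0.7 -0.6  0.4]
[ 532.2 -305.7   82.8] [3.115 0.381 0.005] [ 0.7 -0.5 -0.1]
[ 531.9 -305.4   82.3] [3.116 0.381 0.004] [ 0.5 -0.   0.1]
[ 531.7 -305.1   81.8] [3.117e+00 3.820e-01 3.000e-03] [-0.5  0.7 -0.2]
```

View pics/s2.png

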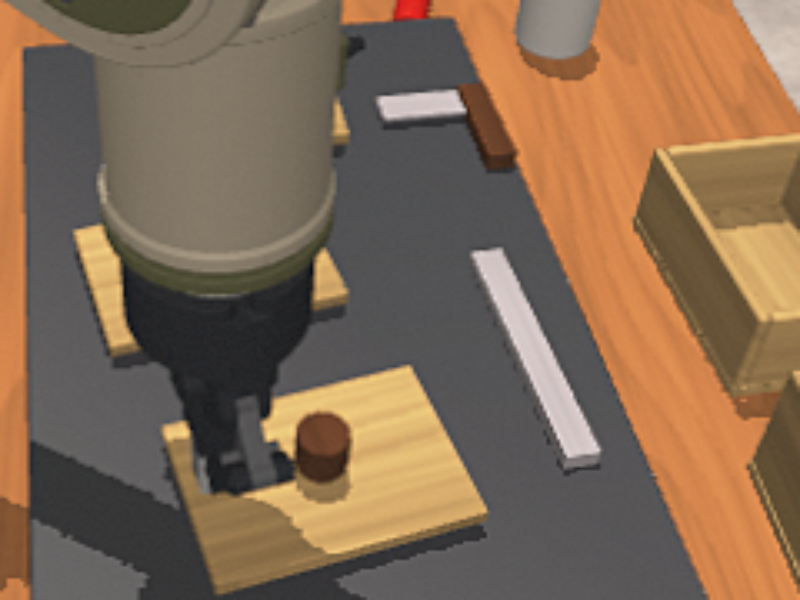

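The picture shows the shut fingers at about (245,470), over the near end of the lid and clear of its knob at (322,445). The arm overshoots after fast moves, so I'll come down slowly.

Request:
{"name": "send_rows", "arguments": {
  "series": [
    {"grip": 1,"xyz": [0,0,2],"roll": 0},
    {"grip": 1,"xyz": [0,0,5],"roll": 0},
    {"grip": 1,"xyz": [0,0,8],"roll": 0},
    {"grip": 1,"xyz": [0,0,10],"roll": 0},
    {"grip": 1,"xyz": [0,0,11],"roll": 0},
    {"grip": 1,"xyz": [0,0,12],"roll": 0},
    {"grip": 1,"xyz": [0,0,12],"roll": 0},
    {"grip": 1,"xyz": [0,0,12],"roll": 0}
  ]
}}

```text
clock: 3.65
position: [531.2, -304.1, 68.1]
ee_rot: [3.118, 0.383, 0.0]
wrist_force: [-1.1, 0.2, 0.3]
opening: -0.1
gripper_force: 0.0
```

Request:
{"name": "send_rows", "arguments": {
  "series": [
    {"grip": 1,"xyz": [0,0,0.5],"roll": 0},
    {"grip": 1,"xyz": [0,0,1],"roll": 0},
    {"grip": 1,"xyz": [0,0,1],"roll": 0},
    {"grip": 1,"xyz": [0,0,1],"roll": 0}
  ]
}}

```text
clock: 4.15
position: [531.1, -304.1, 67.0]
ee_rot: [-3.118, -0.383, 0.0]
wrist_force: [0.6, -0.0, -0.9]
opening: -0.3
gripper_force: 0.0
```

Request:
{"name": "send_rows", "arguments": {
  "series": [
    {"grip": 1,"xyz": [0,0,0.5],"roll": 0},
    {"grip": 1,"xyz": [0,0,1],"roll": 0},
    {"grip": 1,"xyz": [0,0,1],"roll": 0},
    {"grip": 1,"xyz": [0,0,1],"roll": 0}
  ]
}}

```text
clock: 4.65
position: [531.1, -304.1, 66.0]
ee_rot: [3.118, 0.383, 0.0]
wrist_force: [-1.0, 0.1, 0.6]
opening: -0.1
gripper_force: 0.3
```

Request:
{"name": "send_rows", "arguments": {
  "series": [
    {"grip": 1,"xyz": [0,0,0.5],"roll": 0},
    {"grip": 1,"xyz": [0,0,1],"roll": 0},
    {"grip": 1,"xyz": [0,0,1],"roll": 0},
    {"grip": 1,"xyz": [0,0,1],"roll": 0}
  ]
}}

```text
clock: 5.15
position: [531.1, -304.1, 65.0]
ee_rot: [3.118, 0.383, -0.0]
wrist_force: [-0.3, -1.7, 0.7]
opening: -0.3
gripper_force: 0.4
```

Request:
{"name": "send_rows", "arguments": {
  "series": [
    {"grip": 1,"xyz": [0,0,0.5],"roll": 0},
    {"grip": 1,"xyz": [0,0,1],"roll": 0},
    {"grip": 1,"xyz": [0,0,1],"roll": 0},
    {"grip": 1,"xyz": [0,0,1],"roll": 0}
  ]
}}

```text
clock: 5.65
position: [531.1, -304.1, 64.0]
ee_rot: [3.118, 0.383, 0.0]
wrist_force: [0.3, 0.0, 0.3]
opening: 0.2
gripper_force: 0.4
```

Run:
```python
from h import *
F=[]
for i in range(6):
    p=optics.grab_frame('side'); s=status.observe(); F.append(np.r_[s['wrist_force'],s['position']])
print(np.mean(F,0).round(2)); W=cloud(p)
cv2.imwrite('pics/s3.png',cv2.resize(p['pixels'][290:384,230:380],(800,500)))
c=np.array([579.5,-292]);u=np.array([np.cos(.244),np.sin(.244)])
d=(W[...,:2]-c)@u; e=(W[...,:2]-c)@[-u[1],u[0]]; z=W[...,2]
for lo in range(-60,60,20):
    m=(d>lo)&(d<lo+20)&(abs(e)<42)&(abs(z-66)<8)&(abs(e)>14); print(lo+10,m.sum(),np.median(z[m]).round(1))
```

```text
[-5.1000e-01  1.0000e-01  1.2400e+00  5.3110e+02 -3.0407e+02  6.3990e+01]
-50 273 62.5
-30 239 63.8
-10 337 65.4
10 318 67.0
30 415 68.5
50 399 70.0
```

The lid has tipped about 0.075 rad under roughly 1.2 N, so this is the bowed one. I'll press on to its stop.

Request:
{"name": "send_rows", "arguments": {
  "series": [
    {"grip": 1,"xyz": [0,0,0.3],"roll": 0},
    {"grip": 1,"xyz": [0,0,0.7],"roll": 0},
    {"grip": 1,"xyz": [0,0,0.7],"roll": 0},
    {"grip": 1,"xyz": [0,0,0.7],"roll": 0}
  ]
}}

```text
clock: 6.45
position: [531.1, -304.1, 63.4]
ee_rot: [3.118, 0.383, 0.0]
wrist_force: [-2.2, 0.9, 2.4]
opening: -0.2
gripper_force: 1.7
```

Run:
```python
from h import *
F=[]
for i in range(4):
    p=optics.grab_frame('side'); s=status.observe(); F.append(np.r_[s['wrist_force'],s['position']])
print(np.mean(F,0).round(2))
```

```text
[-2.0600e+00  5.3000e-01  3.1000e+00  5.3109e+02 -3.0412e+02  6.3420e+01]
```

Request:
{"name": "send_rows", "arguments": {
  "series": [
    {"grip": 1,"xyz": [0,0,0.2],"roll": 0},
    {"grip": 1,"xyz": [0,0,0.2],"roll": 0},
    {"grip": 1,"xyz": [0,0,0.2],"roll": 0}
  ]
}}

```text
clock: 7.02
position: [531.1, -304.1, 63.4]
ee_rot: [3.118, 0.383, -0.0]
wrist_force: [-3.3, 0.2, 4.7]
opening: -0.1
gripper_force: 2.8
```

Request:
{"name": "send_rows", "arguments": {
  "series": [
    {"grip": 1,"xyz": [0,0,0.2],"roll": 0},
    {"grip": 1,"xyz": [0,0,0.2],"roll": 0},
    {"grip": 1,"xyz": [0,0,0.2],"roll": 0},
    {"grip": 1,"xyz": [0,0,0.2],"roll": 0}
  ]
}}

```text
clock: 7.52
position: [531.1, -304.1, 63.3]
ee_rot: [3.118, 0.383, 0.0]
wrist_force: [-3.7, 1.7, 6.8]
opening: 0.0
gripper_force: 3.5
```

```bash
python3 - <<'E'
from h import *
F=[]
for i in range(8):
    p=optics.grab_frame('side'); s=status.observe(); F.append(np.r_[s['wrist_force'],s['position']])
print(np.mean(F,0).round(2)); W=cloud(p)
c=np.array([579.5,-292]);u=np.array([np.cos(.244),np.sin(.244)])
d=(W[...,:2]-c)@u; e=(W[...,:2]-c)@[-u[1],u[0]]; z=W[...,2]
m=(abs(d)<60)&(abs(e)<42)&(abs(z-66)<8)&(abs(e)>14); print(np.polyfit(d[m],z[m],1))
E
python3 mv.py 531 -304 62.9 14 548 305 200 14; python3 mv.py 531 -304 62.9 14 531 -304 200 14
```

```text
[  -4.11    0.62    6.39  531.12 -304.15   63.34]
[ 0.09299717 66.54358283]
[ 163.8 -586.8 -137.1] roll 0.0
[   0.     0.  -137.1] roll 0.0
```

The lid was held at its stop with 6.4 N on it, tipped 0.093 rad. I'll release it gently and lift.

Request:
{"name": "send_rows", "arguments": {
  "series": [
    {"grip": 1,"xyz": [0,0,-1],"roll": 0},
    {"grip": 1,"xyz": [0,0,-3],"roll": 0},
    {"grip": 1,"xyz": [0,0,-6],"roll": 0},
    {"grip": 1,"xyz": [0,0,-12],"roll": 0},
    {"grip": 1,"xyz": [0,0,-30],"roll": 0},
    {"grip": 1,"xyz": [0,0,-60],"roll": 0},
    {"grip": 1,"xyz": [0,0,-90],"roll": 0},
    {"grip": 1,"xyz": [0,0,-107.1],"roll": 0}
  ]
}}

```text
clock: 8.93
position: [532.1, -304.8, 173.4]
ee_rot: [3.116, 0.383, 0.005]
wrist_force: [0.1, -0.2, 0.1]
opening: -0.2
gripper_force: 0.0
```

Request:
{"name": "send_rows", "arguments": {
  "series": [
    {"grip": -0.4,"xyz": [10,-35,0],"roll": 0},
    {"grip": -0.4,"xyz": [25,-90,0],"roll": 0},
    {"grip": -0.4,"xyz": [41,-147,0],"roll": 0},
    {"grip": -0.4,"xyz": [57,-204,0],"roll": 0},
    {"grip": -0.4,"xyz": [73,-261,0],"roll": 0},
    {"grip": -0.4,"xyz": [89,-318,0],"roll": 0},
    {"grip": -0.4,"xyz": [105,-375,0],"roll": 0},
    {"grip": -0.4,"xyz": [120,-430,0],"roll": 0}
  ]
}}

```text
clock: 9.93
position: [543.2, 144.2, 170.5]
ee_rot: [3.118, 0.383, 0.001]
wrist_force: [0.8, 0.0, 0.1]
opening: 59.7
gripper_force: 0.0
```

Request:
{"name": "send_rows", "arguments": {
  "series": [
    {"grip": -0.4,"xyz": [14,-50,0],"roll": 0},
    {"grip": -0.4,"xyz": [26,-95,0],"roll": 0},
    {"grip": -0.4,"xyz": [36,-130,0],"roll": 0},
    {"grip": -0.4,"xyz": [41,-148,0],"roll": 0},
    {"grip": -0.4,"xyz": [43.8,-156.8,0],"roll": 0},
    {"grip": -0.4,"xyz": [43.8,-156.8,20],"roll": 0},
    {"grip": -0.4,"xyz": [43.8,-156.8,60],"roll": 0},
    {"grip": -0.4,"xyz": [43.8,-156.8,70],"roll": 0}
  ]
}}

```text
clock: 10.92
position: [545.6, 302.3, 95.3]
ee_rot: [3.116, 0.38, -0.011]
wrist_force: [-0.3, 0.9, -0.3]
opening: 59.9
gripper_force: 0.0
```

Run:
```python
from h import *
for i in range(8): p=optics.grab_frame('side')
s=status.observe(); print(s['clock'],np.round(s['position'],1),s['ee_rot'],s['opening'])
W=cloud(p); z=W[...,2]; k=(np.hypot(W[...,0]-548,W[...,1]-304)<25)&(z>36)&(z<67)
print(W[k].min(0),W[k].max(0))
cv2.imwrite('pics/s4.png',cv2.resize(p['pixels'][70:190,190:340],(800,600)))
c=np.array([579.5,-292]);u=np.array([np.cos(.244),np.sin(.244)])
d=(W[...,:2]-c)@u; e=(W[...,:2]-c)@[-u[1],u[0]]
m=(abs(d)<60)&(abs(e)<42)&(abs(z-66)<8)&(abs(e)>14); print(np.polyfit(d[m],z[m],1))
k=(abs(d)<30)&(abs(e)<30)&(z>85)&(z<100);print(W[k].min(0),W[k].max(0))
```

```text
11.325 [549.1 305.3 101.7] [-3.11739964 -0.38267384 -0.00397   ] 59.618055600514445
[533.6314351  285.27018565  36.10014766] [566.59213896 317.80503275  66.03307282]
[2.34302974e-03 6.53012571e+01]
[ 568.45303549 -305.72797402   85.09881613] [ 593.08249329 -280.63164662   98.9122677 ]
```

View pics/s4.png

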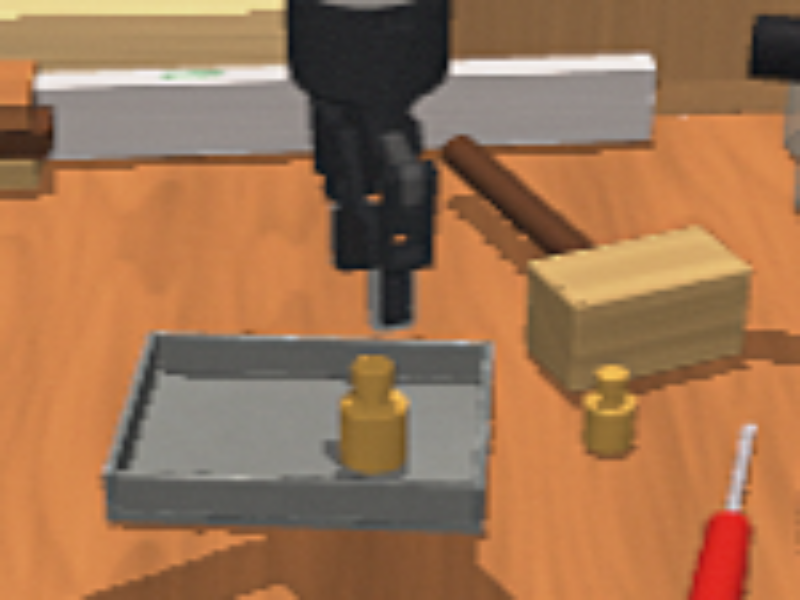

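The weight at (375,415) stands squarely under the fingers, and the lid has fallen back level. I'll descend around the weight's body.

Request:
{"name": "send_rows", "arguments": {
  "series": [
    {"grip": -0.4,"xyz": [0,0,10],"roll": 0},
    {"grip": -0.4,"xyz": [0,0,30],"roll": 0},
    {"grip": -0.4,"xyz": [0,0,50],"roll": 0},
    {"grip": -0.4,"xyz": [0,0,65],"roll": 0},
    {"grip": -0.4,"xyz": [0,0,76],"roll": 0},
    {"grip": -0.4,"xyz": [0,0,83],"roll": 0},
    {"grip": -0.4,"xyz": [0,0,87],"roll": 0},
    {"grip": -0.4,"xyz": [0,0,90],"roll": 0}
  ]
}}

```text
clock: 12.32
position: [548.4, 305.1, 10.3]
ee_rot: [-3.118, -0.383, -0.001]
wrist_force: [0.2, 0.4, 0.2]
opening: 59.6
gripper_force: 0.0
```

Request:
{"name": "send_rows", "arguments": {
  "series": [
    {"grip": -0.3,"xyz": [0,0,0],"roll": 0},
    {"grip": -0.1,"xyz": [0,0,0],"roll": 0},
    {"grip": 0.1,"xyz": [0,0,0],"roll": 0},
    {"grip": 0.4,"xyz": [0,0,0],"roll": 0},
    {"grip": 1,"xyz": [0,0,0],"roll": 0},
    {"grip": 1,"xyz": [0,0,0],"roll": 0},
    {"grip": 1,"xyz": [0,0,0],"roll": 0}
  ]
}}

```text
clock: 13.2
position: [548.5, 305.5, 10.8]
ee_rot: [-3.117, -0.383, -0.002]
wrist_force: [-2.4, 3.2, 5.9]
opening: 34.2
gripper_force: 60.0
```

Request:
{"name": "send_rows", "arguments": {
  "series": [
    {"grip": 1,"xyz": [0,0,-4],"roll": 0},
    {"grip": 1,"xyz": [0,0,-12],"roll": 0},
    {"grip": 1,"xyz": [0,0,-30],"roll": 0},
    {"grip": 1,"xyz": [0,0,-60],"roll": 0},
    {"grip": 1,"xyz": [0,0,-95],"roll": 0},
    {"grip": 1,"xyz": [0,0,-130],"roll": 0},
    {"grip": 1,"xyz": [0,0,-150],"roll": 0},
    {"grip": 1,"xyz": [0,0,-160],"roll": 0}
  ]
}}

```text
clock: 14.2
position: [548.6, 305.1, 171.8]
ee_rot: [-3.118, -0.383, -0.003]
wrist_force: [-0.2, 0.2, -4.0]
opening: 34.2
gripper_force: 60.1
```

```bash
python3 mv.py 548 305 170 14 538.7 -302.2 170 14;  python3 - <<'E'
from h import *
for i in range(3): p=optics.grab_frame('side')
s=status.observe(); print(s['clock'],np.round(s['position'],1),s['opening'],s['wrist_force'])
cv2.imwrite('pics/s5.png',cv2.resize(p['pixels'][40:180,190:340],(800,600)))
E
```

```text
[-155.9  586.9   -0. ] roll 0.0
14.35 [547.8 304.8 169.4] 34.584169711540994 [-0.49819615  0.03084244 -3.2882496 ]
```

View pics/s5.png

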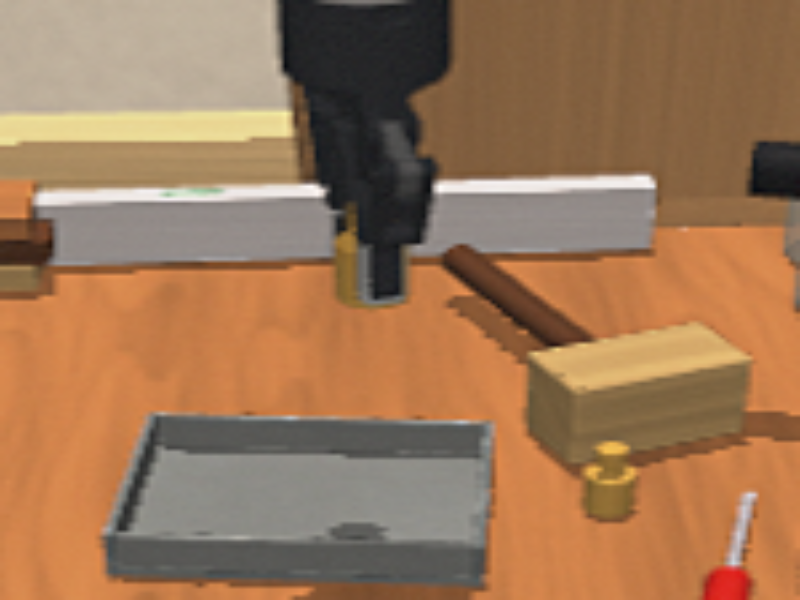

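The weight hangs upright in the fingers at (370,270), clear of the tray. I'll carry it over to the lid.

Request:
{"name": "send_rows", "arguments": {
  "series": [
    {"grip": 1,"xyz": [-8,30,0],"roll": 0},
    {"grip": 1,"xyz": [-20,75,0],"roll": 0},
    {"grip": 1,"xyz": [-34,128,0],"roll": 0},
    {"grip": 1,"xyz": [-48,181,0],"roll": 0},
    {"grip": 1,"xyz": [-62,234,0],"roll": 0},
    {"grip": 1,"xyz": [-76,287,0],"roll": 0},
    {"grip": 1,"xyz": [-90,340,0],"roll": 0},
    {"grip": 1,"xyz": [-104,393,0],"roll": 0}
  ]
}}

```text
clock: 15.35
position: [540.9, -103.0, 168.0]
ee_rot: [-3.117, -0.383, 0.004]
wrist_force: [1.0, -0.3, -3.0]
opening: 34.7
gripper_force: 60.3
```

Request:
{"name": "send_rows", "arguments": {
  "series": [
    {"grip": 1,"xyz": [-14,50,0],"roll": 0},
    {"grip": 1,"xyz": [-26,96,0],"roll": 0},
    {"grip": 1,"xyz": [-36,134,0],"roll": 0},
    {"grip": 1,"xyz": [-44,164,0],"roll": 0},
    {"grip": 1,"xyz": [-49,182,0],"roll": 0},
    {"grip": 1,"xyz": [-51.9,193.9,5],"roll": 0},
    {"grip": 1,"xyz": [-51.9,193.9,20],"roll": 0},
    {"grip": 1,"xyz": [-51.9,193.9,40],"roll": 0}
  ]
}}

```text
clock: 16.35
position: [538.9, -301.2, 128.6]
ee_rot: [-3.118, -0.384, -0.0]
wrist_force: [-0.7, -0.0, -4.0]
opening: 34.6
gripper_force: 60.4
```

Request:
{"name": "send_rows", "arguments": {
  "series": [
    {"grip": 1,"xyz": [0,0,15],"roll": 0},
    {"grip": 1,"xyz": [0,0,27],"roll": 0},
    {"grip": 1,"xyz": [0,0,35],"roll": 0},
    {"grip": 1,"xyz": [0,0,40],"roll": 0},
    {"grip": 1,"xyz": [0,0,43],"roll": 0},
    {"grip": 1,"xyz": [0,0,45],"roll": 0},
    {"grip": 1,"xyz": [0,0,45],"roll": 0},
    {"grip": 1,"xyz": [0,0,45],"roll": 0}
  ]
}}

```text
clock: 17.35
position: [538.9, -302.4, 85.3]
ee_rot: [3.118, 0.383, 0.001]
wrist_force: [-0.1, 0.1, -3.9]
opening: 34.4
gripper_force: 60.4
```

Run:
```python
from h import *
F=[]
for i in range(4): p=optics.grab_frame('side'); s=status.observe(); F.append(s['wrist_force'])
print(s['clock'],np.round(s['position'],1),s['opening'],np.mean(F,0))
cv2.imwrite('pics/s6.png',cv2.resize(p['pixels'][260:384,220:385],(800,600)))
```

```text
17.55 [ 538.9 -302.4   85.2] 34.502935158059884 [ 0.04162734  0.43018845 -3.15205025]
```

View pics/s6.png

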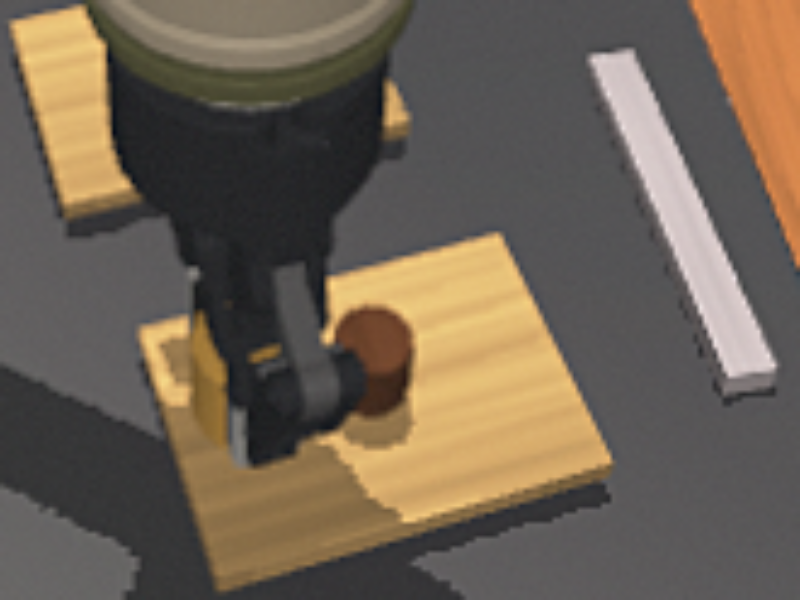

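The weight hangs over the near end of the lid, with its left edge at (210,390). A finger knuckle at (345,375) looks close to the lid's knob at (375,355), so I'll check the real clearance from depth.

Run:
```python
from h import *
p=optics.grab_frame('side'); W=cloud(p)
c=np.array([579.5,-292]);u=np.array([np.cos(.244),np.sin(.244)])
def at(U,V):
    P=W[int(260+V*124/600),int(220+U*165/800)]; d=P[:2]-c; print((U,V),P.round(1),'lid x,y',(d@u).round(1),(d@[-u[1],u[0]]).round(1))
for q in((345,360),(345,375),(355,385),(320,390),(290,380),(260,440),(240,440),(210,400),(375,325),(380,380)): at(*q)
```

```text
(345, 360) [ 561.6 -357.8  185.5] lid x,y -33.3 -59.5
(345, 375) [ 561.1 -362.   185.5] lid x,y -34.7 -63.4
(355, 385) [ 563.6 -363.5  183.3] lid x,y -32.7 -65.6
(320, 390) [ 554.5 -365.7  185.2] lid x,y -42.0 -65.4
(290, 380) [ 545.9 -363.5  186.8] lid x,y -49.9 -61.2
(260, 440) [ 539.5 -354.2  144.9] lid x,y -53.9 -50.7
(240, 440) [ 535.9 -328.6  102.8] lid x,y -51.1 -25.0
(210, 400) [ 527.9 -314.8  101.9] lid x,y -55.5 -9.7
(375, 325) [ 581.1 -289.4   97.7] lid x,y 2.2 2.1
(380, 380) [ 581.1 -305.2   93.1] lid x,y -1.7 -13.2
```

The knuckle is at about z = 185, far above the knob, so I'll lower slowly.

Request:
{"name": "send_rows", "arguments": {
  "series": [
    {"grip": 1,"xyz": [0,0,2],"roll": 0},
    {"grip": 1,"xyz": [0,0,5],"roll": 0},
    {"grip": 1,"xyz": [0,0,8],"roll": 0},
    {"grip": 1,"xyz": [0,0,10],"roll": 0},
    {"grip": 1,"xyz": [0,0,11],"roll": 0},
    {"grip": 1,"xyz": [0,0,12],"roll": 0},
    {"grip": 1,"xyz": [0,0,12],"roll": 0}
  ]
}}

```text
clock: 18.48
position: [538.8, -302.3, 73.0]
ee_rot: [-3.118, -0.383, 0.0]
wrist_force: [0.3, 0.0, -3.5]
opening: 34.5
gripper_force: 60.4
```

Request:
{"name": "send_rows", "arguments": {
  "series": [
    {"grip": 1,"xyz": [0,0,0.5],"roll": 0},
    {"grip": 1,"xyz": [0,0,1],"roll": 0},
    {"grip": 1,"xyz": [0,0,1.5],"roll": 0},
    {"grip": 1,"xyz": [0,0,1.5],"roll": 0},
    {"grip": 1,"xyz": [0,0,1.5],"roll": 0}
  ]
}}

```text
clock: 19.1
position: [538.8, -302.3, 71.7]
ee_rot: [3.118, 0.383, 0.0]
wrist_force: [-1.6, 0.6, 0.1]
opening: 34.5
gripper_force: 60.5
```

Request:
{"name": "send_rows", "arguments": {
  "series": [
    {"grip": 1,"xyz": [0,0,0.5],"roll": 0},
    {"grip": 1,"xyz": [0,0,0.7],"roll": 0},
    {"grip": 1,"xyz": [0,0,0.7],"roll": 0},
    {"grip": 1,"xyz": [0,0,0.7],"roll": 0}
  ]
}}

```text
clock: 19.6
position: [538.6, -302.5, 71.2]
ee_rot: [3.118, 0.383, -0.0]
wrist_force: [-5.4, 1.1, 4.3]
opening: 34.5
gripper_force: 60.8
```

The weight is down and the lid is at its stop, with about 8 N on it. I'll back off a little, open slowly, then retreat.

Request:
{"name": "send_rows", "arguments": {
  "series": [
    {"grip": 1,"xyz": [0,0,-0.4],"roll": 0},
    {"grip": 0.15,"xyz": [0,0,-0.4],"roll": 0},
    {"grip": 0.1,"xyz": [0,0,-0.4],"roll": 0},
    {"grip": 0.0,"xyz": [0,0,-0.4],"roll": 0},
    {"grip": -0.2,"xyz": [0,0,-0.4],"roll": 0},
    {"grip": -0.4,"xyz": [0,0,-0.4],"roll": 0},
    {"grip": -0.5,"xyz": [0,0,-0.4],"roll": 0},
    {"grip": -0.5,"xyz": [0,0,-0.4],"roll": 0}
  ]
}}

```text
clock: 20.6
position: [538.8, -302.3, 71.2]
ee_rot: [3.118, 0.383, 0.0]
wrist_force: [-0.9, 0.7, -1.0]
opening: 64.0
gripper_force: 0.0
```

Request:
{"name": "send_rows", "arguments": {
  "series": [
    {"grip": -0.5,"xyz": [0,0,-5],"roll": 0},
    {"grip": -0.5,"xyz": [0,0,-15],"roll": 0},
    {"grip": -0.5,"xyz": [0,0,-30],"roll": 0},
    {"grip": -0.5,"xyz": [0,0,-50],"roll": 0},
    {"grip": -0.5,"xyz": [0,0,-75],"roll": 0},
    {"grip": -0.5,"xyz": [0,0,-100],"roll": 0},
    {"grip": -0.5,"xyz": [0,0,-120],"roll": 0},
    {"grip": -0.5,"xyz": [0,0,-130],"roll": 0}
  ]
}}

```text
clock: 21.6
position: [539.4, -302.7, 203.6]
ee_rot: [3.116, 0.383, 0.003]
wrist_force: [0.6, 0.1, -1.1]
opening: 64.1
gripper_force: 0.0
```

Run:
```python
from h import *
for i in range(8): p=optics.grab_frame('side')
s=status.observe(); print(s['clock'],np.round(s['position'],1),s['opening'],s['wrist_force'])
W=cloud(p); z=W[...,2]
c=np.array([579.5,-292]);u=np.array([np.cos(.244),np.sin(.244)])
d=(W[...,:2]-c)@u; e=(W[...,:2]-c)@[-u[1],u[0]]
m=(d<60)&(d>0)&(abs(e)<42)&(abs(z-66)<9)&(abs(e)>16); print(np.polyfit(d[m],z[m],1))
k=(abs(d+42)<25)&(abs(e)<25)&(z>112)&(z<130); print('wknob',d[k].min(),d[k].max(),e[k].min(),e[k].max(),z[k].max())
cv2.imwrite('pics/s7.png',cv2.resize(p['pixels'][190:384,200:440],(800,600)))
```

```text
22.0 [ 538.3 -301.9  199.9] 63.959144403490626 [0.26773703 0.04027043 0.64074459]
[ 0.08878014 66.70835795]
wknob -57.341628631379166 -35.77619428327342 -12.515479651952488 9.874243863296758 125.76423885485933
```

View pics/s7.png

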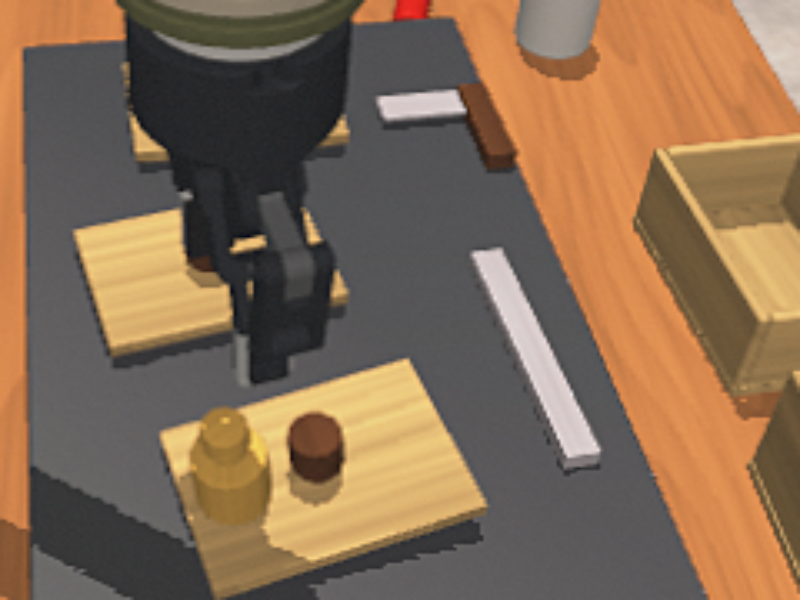

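The weight stands upright at (230,465) on the near end of the lid. The lid is tipped 0.089 rad, the other lids look undisturbed, and the gripper is clear.

```bash
python3 -c "
from workcell import arm; print(arm.hand_in())"
```

```text
the job is handed in; nothing more can be done
None
```

I found the bowed lid, the right-most in the top view, and handed the job in at about 22 s. I held that lid tipped at 0.093 rad, and the brass weight now stands upright on its near end, keeping it tipped about 0.089 rad; I didn't press the other two because the first one I tried rocked.

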